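# Rack the pedestal posts by height on the rail

### The arm

A 7-joint arm with a two-finger parallel gripper is mounted at the origin on the work surface. World frame = base frame: x ahead of the robot, y to its left, z up, the work surface at z = 0. Lengths are in m, angles in rad, forces in N, time in s.
With the tool pointing down it reaches from about 0.4 to 0.875 m from the base axis. Payload 19.3 kg.
Tool frame: the origin (TCP) lies on the centre line of the jaws, within the pads' length; the fingertips stand 22 mm ahead of it and the grasp point (between the pads) lies 3 mm ahead of it; x points along the fingers, z is the direction in which the jaws open and shut, and the axes are right-handed (so a half turn about x gives the same grasp; the last joint's range is limited). The gripper opens to 85 mm and grips with 20 to 120 N. Pads are 22 mm wide; open, the fingers measure 114 mm over their backs; the gripper's body (76 mm by 85 mm) begins 54 mm behind the grasp point. The pads swing forward as they close: fully open they stand 13 mm farther back than shut.
Start: joints at [1.131, 0.521, -0.036, 1.599, 0.021, 1.021, -0.113], TCP at [0.226, -0.583, 0.253] pointing down, gripper open.
Joint ranges: [-2.91, 2.91], [-0.3, 2.13], [-1.5, 1.42], [0.17, 2.43], [-1.26, 4.41], [0.16, 1.93], [-2.52, 2.52]. Speed limits (rad/s): [1.89, 1.89, 2.39, 2.39, 3.01, 3.01, 3.01].

### API

Orientations are given as a unit quaternion [w, x, y, z].
In Python, from rig import robot gives the robot as it stands.
- The arm moves only by the tool servo_tool, never from a script. Its arguments are lists of equal length, an entry for each row: "delta_rot": the turn, a rotation vector about the world's x, y, z in rad, a list of three; "xyz": the shift along the world's x, y, z in mm, a list of three; "jaw": the finger opening in mm, from 0 to 85.4. A call has 1 to 5 rows; each row is the pose to reach, as a shift and turn from the pose measured when the call began; what a row does not reach only later rows make up. A row lasts 1/12 s, in which the tool goes at most 41.7 mm and 7.16 degrees, less where a joint would pass 70% of its speed; a pose out of reach is approached as far as the arm can. A call with a gripper value outside its range is refused whole. The fingers move at their own pace and stop on an object; the grip force is fixed at half the most. Time passes only in rows, so rows that repeat a pose let the fingers close. It gives the time, the measured TCP pose, the force and the opening at its end, in the units of the state.
- robot.get_obs(): the state, without advancing time (a new reading comes with each control period).
- robot.read_camera(name): name is "side" or "top"; returns a dict with "img" (384x512x3 uint8, red, green, blue), "fx", "fy", "cx", "cy" (pixels), "R" (3x3) and "t" (3): a world point X has camera coordinates R X + t. Camera axes: x right, y down, z forward; pixel columns grow to the right and rows downward; lengths in m; the calibration is good to about 2 mm. A picture is of the moment at which its call begins. There is no depth.
- robot.close_job(): hands the job in, once; it reports no verdict.
The state is a dict: "time_s": time; "qpos": joint angles; "dq": joint speeds; "tau": joint torques, N m; "eef_pos": TCP position; "eef_rot": TCP orientation; "ft_force": force on the tool from outside, world axes, zero at the start; "moment": the same for the moment, N m; "gripper_width": finger opening in m.
Only numpy, scipy, OpenCV 4.12 (cv2) and the standard library are available. Lean on these libraries where they do the work, as an engineer would, in place of code of your own. Each camera call takes 0.05 s, during which the arm holds its last target.

### The job

Stand the four steel posts on the four round marks of the grey rail in order of height, the tallest on the mark next to the black end stop and the shortest on the mark farthest from it, each centred on its mark. Set them down rather than dropping them, do not tip any over, and leave the copper coil standing where it is.

Things in the scene. Friction and masses are not known exactly. Their poses are not given: they have to be found in the camera images.
- post_a_mid (a point): Bare steel pedestal post, the tallest of four: 90 mm tall in all; a round foot 38 mm in diameter and 6 mm thick, above it a plain round stem 22 mm in diameter up to the top. Stands upright on the pad, loose. The point is on its axis half-way up, 45 mm above its underside; z points up along the axis.
- post_b_mid (a point): Bare steel pedestal post, the second tallest of four: 75 mm tall in all; a round foot 38 mm in diameter and 6 mm thick, above it a plain round stem 22 mm in diameter up to the top. Stands upright on the pad, loose. The point is on its axis half-way up, 37.5 mm above its underside; z points up along the axis.
- post_c_mid (a point): Bare steel pedestal post, the third tallest of four: 60 mm tall in all; a round foot 38 mm in diameter and 6 mm thick, above it a plain round stem 22 mm in diameter up to the top. Stands upright on the pad, loose. The point is on its axis half-way up, 30 mm above its underside; z points up along the axis.
- post_d_mid (a point): Bare steel pedestal post, the shortest of four: 45 mm tall in all; a round foot 38 mm in diameter and 6 mm thick, above it a plain round stem 22 mm in diameter up to the top. Stands upright on the pad, loose. The point is on its axis half-way up, 22.5 mm above its underside; z points up along the axis.
- mark1: The first mark, next to the end stop: a flat white disc with a black rim, 50 mm in diameter, flush in the top of the grey rail. Origin at the disc's centre on the rail's top face, 12 mm above the table; x points along the rail towards the end stop, z up. The marks are 70 mm apart in one straight line.
- mark2: The second mark from the end stop: a flat white disc with a black rim, 50 mm in diameter, flush in the top of the grey rail. Origin at the disc's centre on the rail's top face, 12 mm above the table; x points along the rail towards the end stop, z up. The marks are 70 mm apart in one straight line.
- mark3: The third mark from the end stop: a flat white disc with a black rim, 50 mm in diameter, flush in the top of the grey rail. Origin at the disc's centre on the rail's top face, 12 mm above the table; x points along the rail towards the end stop, z up. The marks are 70 mm apart in one straight line.
- mark4: The fourth mark, farthest from the end stop: a flat white disc with a black rim, 50 mm in diameter, flush in the top of the grey rail. Origin at the disc's centre on the rail's top face, 12 mm above the table; x points along the rail towards the end stop, z up. The marks are 70 mm apart in one straight line.
- stop (a point): Middle of the top face of the end stop, a black bar 18 mm thick and 80 mm long across one end of the rail, rising 28 mm above the rail's top face (40 mm above the table), 66 mm from the centre of the first mark. The rail is a fixed grey bar 330 x 80 x 12 mm; it may lie at any angle and on either side, the other side has the posts' black pad (240 x 240 mm, 3 mm thick, fixed).
- coil_mid (a point): Copper-wound coil on a white bobbin, 50 mm in diameter, 36 mm tall, upright and loose among the posts on the pad: to be left alone. The point is its centre, 18 mm above its underside. Two small aluminium fork clamps, 42 x 26 x 8 mm, also lie on the pad, near the middles of two opposite edges.
There are look-alikes about, which are no part of the job. What is shaped like the part that bears post_c_mid but turquoise is not meant.

How it is judged:
By the outcome, as a careful person would: the job done as asked, in the order asked, and still so for the second after the job is handed in, with the robot touching nothing.
It also fails if it takes over 96 s, if anything falls off the work surface, if the arm or the gripper's body presses on something with over 40 N, if the wrist force passes 120 N, or if a joint passes its speed limit or range.

## Working session

There is one attempt and no reset: what is moved stays moved. The work goes in short steps, Python scripts to look and compute and a tool call to move; the robot and the scene stay as the last step left them, time stands still between calls to the robot, and variables do not carry over. Pictures are saved under pics/ and viewed, and the job is handed in when it is done.

Besides the shell and the picture viewer there is one more tool, called by a JSON object that holds its "name" and its "arguments". servo_tool: Moves the arm, as the interface text tells. Its arguments: {"type":"object","properties":{"delta_rot":{"type":"array","items":{"type":"array","items":{"type":"number"}}},"xyz":{"type":"array","items":{"type":"array","items":{"type":"number"}}},"jaw":{"type":"array","items":{"type":"number"}}},"required":["delta_rot","xyz","jaw"]}

```bash
mkdir -p pics; ls; python3 - <<'E'
from rig import robot
import cv2,numpy as np
o=robot.get_obs();print(o)
for n in("side","top"):
    c=robot.read_camera(n);cv2.imwrite(f"pics/{n}0.png",c["img"][:,:,::-1])
    print(n,c["fx"],c["fy"],c["cx"],c["cy"],np.round(c["R"],4).tolist(),c["t"], "campos",-np.array(c["R"]).T@c["t"])
E
```

```text
pics
{'time_s': 0.0, 'qpos': array([ 1.13080674,  0.5220325 , -0.03636452,  1.59997172,  0.02121269,
        1.02111004, -0.11278151]), 'dq': array([-0.00114362, -0.00158815,  0.00119682,  0.00113057, -0.00075944,
       -0.00142541, -0.00063384]), 'tau': array([ 7.90771392e-04, -9.27108407e+01,  1.97929189e+00, -3.69936311e+01,
        1.76413829e-02,  7.95203377e-03, -9.38050653e-05]), 'eef_pos': array([ 0.22576293, -0.58247704,  0.25272678]), 'eef_rot': array([ 0.58306326,  0.39974777,  0.58375392, -0.39933735]), 'ft_force': array([-0.45138638, -0.20623314,  0.22003724]), 'moment': array([-0.01655241, -0.02144305,  0.00436071]), 'gripper_width': 0.08540999023583093}
side 478.22226055022355 478.22226055022355 250.83342735915403 189.2082727163699 [[-0.8014, -0.5976, -0.0257], [-0.3232, 0.4688, -0.822], [0.5033, -0.6505, -0.5689]] [0.43576378 0.22558791 0.79329387] campos [0.02287179 0.67066113 0.64790869]
top 347.36704844482466 347.36704844482466 257.2140245060308 194.04731423479862 [[0.0249, -0.9997, 0.0002], [-0.9994, -0.0249, -0.0246], [0.0246, 0.0005, -0.9997]] [-0.02005901  0.5161359   0.80053853] campos [ 0.49664357 -0.00758272  0.81298723]
```

View pics/top0.png

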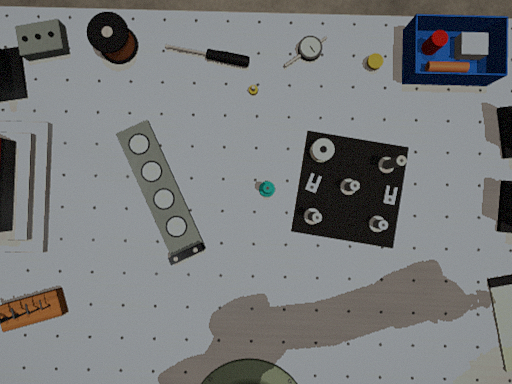

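View pics/side0.png

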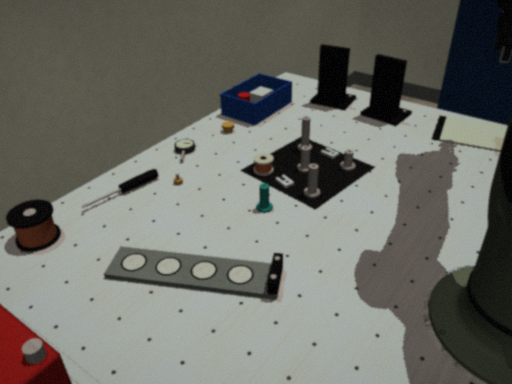

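The top view shows the rail with four discs at (139,144), (152,171), (164,198) and (176,226), and the black stop at (187,253). The pad is on the right. The grey posts are at about (390,163), (350,186), (314,215) and (379,224), and the coil is at (322,150). The look-alike is the turquoise post at (267,188), which is off the pad.

```bash
cat > h.py <<'E'
import numpy as np,cv2
from rig import robot
def ray(c,u,v):
    R=np.array(c["R"]);o=-R.T@c["t"];d=R.T@np.array([(u-c["cx"])/c["fx"],(v-c["cy"])/c["fy"],1]);return o,d
def onz(c,u,v,z):
    o,d=ray(c,u,v);return (o+d*(z-o[2])/d[2])
def proj(c,X):
    p=np.array(c["R"])@np.array(X)+c["t"];return np.array([c["fx"]*p[0]/p[2]+c["cx"],c["fy"]*p[1]/p[2]+c["cy"]])
E
python3 - <<'E'
from h import *
for n,(x0,y0,x1,y1) in dict(side=(235,105,385,215),top=(285,125,415,255)).items():
    c=robot.read_camera(n);im=c["img"][:,:,::-1]
    s=5 if n=="side" else 4.5
    cv2.imwrite(f"pics/{n}_crop.png",cv2.resize(im[y0:y1,x0:x1],None,fx=s,fy=s,interpolation=cv2.INTER_CUBIC))
    # marks: bright blobs in rail
    g=cv2.cvtColor(im.copy(),cv2.COLOR_BGR2GRAY)
    m=(g>150).astype(np.uint8)
    nn,l,st,ce=cv2.connectedComponentsWithStats(m)
    for i in range(1,nn):
        x,y,w,h,a=st[i]
        ok=(15<=w<=30 and 12<=h<=30)
        if ok and (n=="side" and y>230 or n=="top" and x<210): print(n,st[i],ce[i],np.round(onz(c,*ce[i],.012),4))
E
```

```text
side [124 255  20  14 213] [133.45539906 261.42253521] [0.6259 0.2697 0.012 ]
side [158 259  21  14 223] [167.9103139  265.49327354] [0.5629 0.2391 0.012 ]
side [194 263  20  14 230] [203.47826087 269.63478261] [0.4997 0.2081 0.012 ]
side [230 267  21  15 247] [239.76923077 273.99595142] [0.4366 0.1777 0.012 ]
```

View pics/side_crop.png

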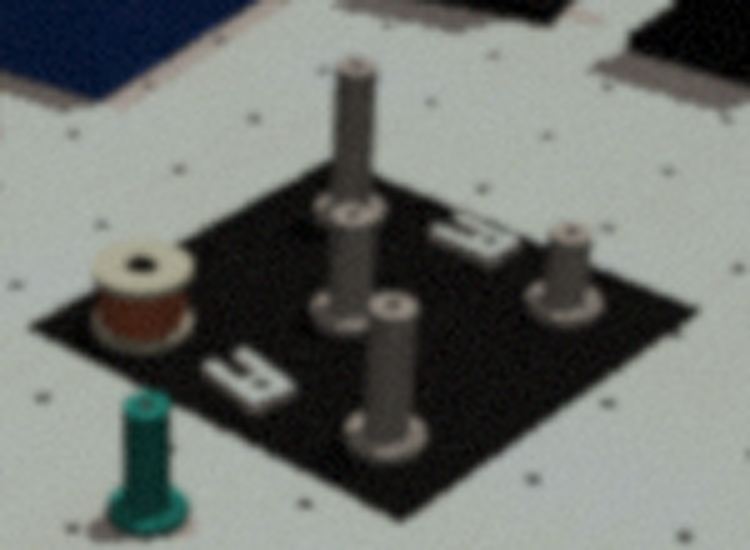

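View pics/top_crop.png

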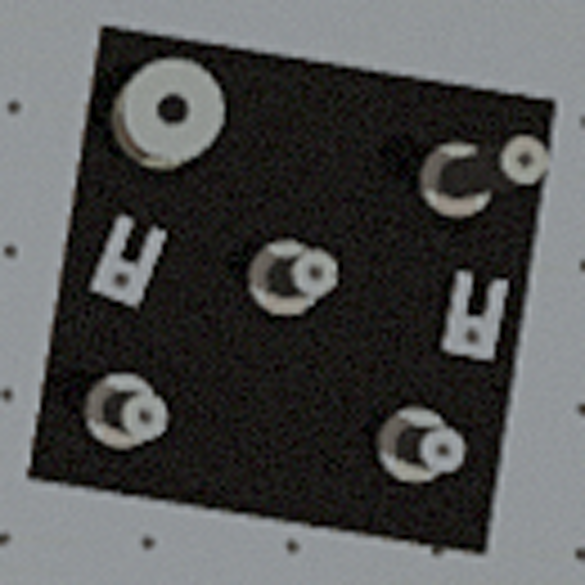

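The close crops show four grey steel posts on the pad. The turquoise post and the copper coil are clearly separate from them. Next I triangulate the top holes to get post heights and positions.

```bash
python3 - <<'E'
from h import *
T=robot.read_camera("top");S=robot.read_camera("side")
f=lambda U,V,s,x0,y0:((U+.5)/s-.5+x0,(V+.5)/s-.5+y0)
tops={"P1far":((524,160),(357,66)),"P2ctr":((316,273),(350,212)),"P3":((145,415),(393,304)),"P4":((443,450),(571,232)),"coil":((173,109),(142,264))}
for k,(a,b) in tops.items():
    u=f(*a,4.5,285,125);v=f(*b,5,235,105)
    o1,d1=ray(T,*u);o2,d2=ray(S,*v)
    A=np.c_[d1,-d2];s=np.linalg.lstsq(A,o2-o1,rcond=None)[0]
    X1=o1+s[0]*d1;X2=o2+s[1]*d2
    print(k,np.round((X1+X2)/2,4),"gap",np.round(X1-X2,4))
    for h in(.09,.075,.06,.045,.036):print("   ",h,np.round(onz(T,*u,h+.003),4)[:2],np.round(onz(S,*v,h+.003),4)[:2])
g=cv2.cvtColor(T["img"],cv2.COLOR_RGB2GRAY)
sub=g[120:270,110:215];cv2.imwrite("pics/rail.png",cv2.resize(sub,None,fx=4,fy=4,interpolation=cv2.INTER_CUBIC))
print([int(g[y,x]) for x,y in((139,144),(139,155),(130,140),(220,150))])
m=(T["img"].min(2)<1000).astype(np.uint8)
pts=[]
for (x,y) in((139,144),(152,171),(164,198),(176,226)):
    w=g[y-13:y+14,x-13:x+14];_,b=cv2.threshold(w,0,255,cv2.THRESH_OTSU)
    n,l,st,ce=cv2.connectedComponentsWithStats(b,connectivity=4);i=l[13,13]
    p=ce[i]+[x-13,y-13];print(st[i],p,np.round(onz(T,*p,.012),4))
E
```

```text
P1far [ 0.5915 -0.3052  0.0924] gap [ 0.0016  0.001  -0.0002]
    0.09 [ 0.5922 -0.3044] [ 0.5902 -0.3048]
    0.075 [ 0.5942 -0.3106] [ 0.6055 -0.3312]
    0.06 [ 0.5962 -0.3167] [ 0.6209 -0.3575]
    0.045 [ 0.5982 -0.3229] [ 0.6362 -0.3839]
    0.036 [ 0.5994 -0.3266] [ 0.6454 -0.3997]
P2ctr [ 0.5394 -0.2173  0.064 ] gap [-0.0003 -0.0002  0.    ]
    0.09 [ 0.5376 -0.2093] [ 0.5139 -0.1731]
    0.075 [ 0.5384 -0.2135] [ 0.5272 -0.1959]
    0.06 [ 0.5393 -0.2177] [ 0.5404 -0.2187]
    0.045 [ 0.5401 -0.2219] [ 0.5537 -0.2415]
    0.036 [ 0.5406 -0.2244] [ 0.5617 -0.2552]
P3 [ 0.4688 -0.135   0.0779] gap [ 0.0018  0.0012 -0.0003]
    0.09 [ 0.4702 -0.1318] [ 0.4562 -0.1145]
    0.075 [ 0.4697 -0.1344] [ 0.4679 -0.1357]
    0.06 [ 0.4691 -0.137 ] [ 0.4796 -0.157 ]
    0.045 [ 0.4686 -0.1396] [ 0.4913 -0.1782]
    0.036 [ 0.4683 -0.1411] [ 0.4984 -0.1909]
P4 [ 0.4545 -0.2862  0.0472] gap [ 0.0011  0.0007 -0.0003]
    0.09 [ 0.4576 -0.2691] [ 0.4212 -0.2137]
    0.075 [ 0.4568 -0.2746] [ 0.4319 -0.2376]
    0.06 [ 0.456 -0.28 ] [ 0.4427 -0.2615]
    0.045 [ 0.4551 -0.2855] [ 0.4535 -0.2855]
    0.036 [ 0.4547 -0.2887] [ 0.4599 -0.2998]
coil [ 0.6196 -0.1523  0.0396] gap [0.0014 0.001  0.    ]
    0.09 [ 0.6118 -0.1418] [ 0.5665 -0.0804]
    0.075 [ 0.6142 -0.1446] [ 0.5812 -0.1007]
    0.06 [ 0.6166 -0.1474] [ 0.5959 -0.121 ]
    0.045 [ 0.619  -0.1502] [ 0.6106 -0.1413]
    0.036 [ 0.6204 -0.1519] [ 0.6194 -0.1535]
[146, 100, 93, 150]
[  4   4  18  18 256] [138.58203125 143.58203125] [0.6263 0.2702 0.012 ]
[  4   5  18  18 253] [151.12252964 171.09090909] [0.5633 0.2391 0.012 ]
[  4   5  18  18 257] [163.48638132 198.53307393] [0.5006 0.2086 0.012 ]
[  4   4  19  19 262] [175.92366412 226.20229008] [0.4377 0.178  0.012 ]
```

View pics/rail.png

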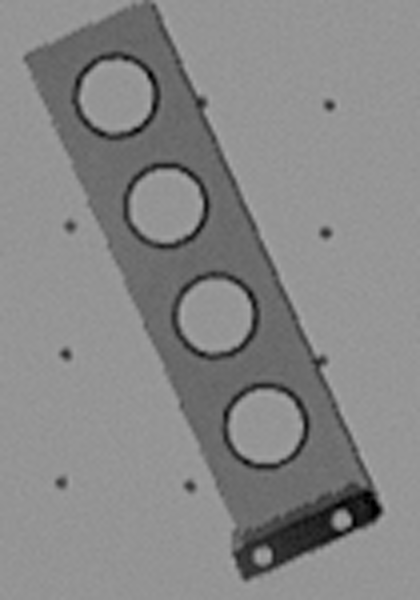

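Both views agree on the positions, and the heights identify each post:

| Post | x (m) | y (m) | Goes on |
|---|---|---|---|
| A | .591 | -.3046 | mark1 (.437, .178) |
| B | .469 | -.135 | mark2 (.500, .208) |
| C | .5395 | -.218 | mark3 (.563, .239) |
| D | .454 | -.2855 | mark4 (.626, .270) |

I start with D. A yaw turn of +0.08 rad sets the jaw axis across the rail.

{"name": "servo_tool", "arguments": {"delta_rot": [[0,0,0.08],[0,0,0.08],[0,0,0.08],[0,0,0.08],[0,0,0.08]], "xyz": [[24,30,-8],[48,61,-16],[72,92,-24],[96,123,-32],[120,154,-40]], "jaw": [85,85,85,85,85]}}

```text
time_s: 0.72
eef_pos: [0.3465, -0.4271, 0.2129]
eef_rot: [0.599, 0.376, 0.599, -0.376]
ft_force: [0.8, -0.7, -0.8]
gripper_width: 0.085
```

{"name": "servo_tool", "arguments": {"delta_rot": [[0,0,0],[0,0,0],[0,0,0],[0,0,0],[0,0,0]], "xyz": [[24,31,-14],[48,63,-28],[72,94,-42],[96,126,-55],[107.8,141.6,-63]], "jaw": [85,85,85,85,85]}}

```text
time_s: 1.13
eef_pos: [0.4566, -0.2814, 0.1489]
eef_rot: [0.599, 0.376, 0.6, -0.374]
ft_force: [0.5, 0.1, -0.3]
gripper_width: 0.0855
```

{"name": "servo_tool", "arguments": {"delta_rot": [[0,0,0],[0,0,0],[0,0,0],[0,0,0],[0,0,0]], "xyz": [[0,0,-28],[0,0,-56],[0,0,-84],[0,0,-104],[0,0,-112]], "jaw": [85,85,85,85,85]}}

```text
time_s: 1.55
eef_pos: [0.4556, -0.2806, 0.0343]
eef_rot: [0.598, 0.375, 0.601, -0.374]
ft_force: [0.1, -0.0, 0.0]
gripper_width: 0.085
```

{"name": "servo_tool", "arguments": {"delta_rot": [[0,0,0],[0,0,0],[0,0,0]], "xyz": [[-1,-4.9,3.7],[-1,-4.9,3.7],[-1,-4.9,3.7]], "jaw": [85,85,85]}}

```text
time_s: 1.8
eef_pos: [0.455, -0.2864, 0.0394]
eef_rot: [0.599, 0.376, 0.6, -0.375]
ft_force: [-0.5, 0.1, -0.8]
gripper_width: 0.085
```

```bash
python3 - <<'E'
from h import *
print(robot.get_obs()["eef_pos"])
for n in("side","top"):
    c=robot.read_camera(n);im=c["img"][:,:,::-1]
    u,v=proj(c,[.4543,-.2855,.04]).astype(int)
    cv2.imwrite(f"pics/{n}_1.png",cv2.resize(im[v-60:v+50,u-65:u+65],None,fx=5,fy=5))
E
```

```text
[ 0.45504441 -0.28641067  0.0394112 ]
```

View pics/side_1.png

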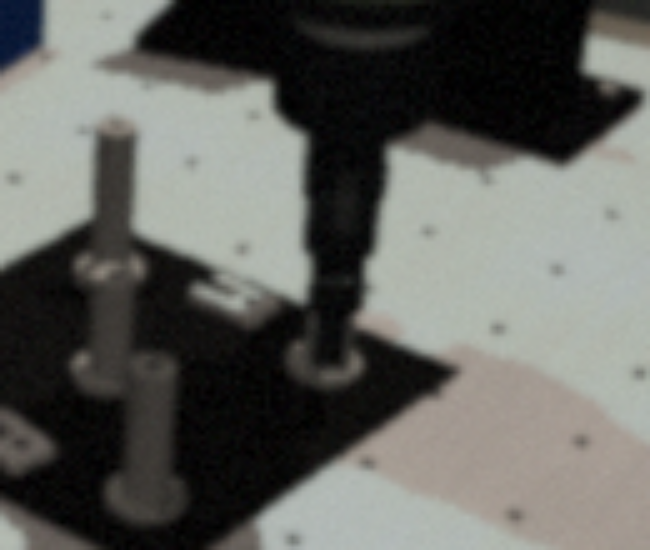

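The gripper straddles post D at about (325,350) in the crop, with the fingers clear of the foot. Closing.

{"name": "servo_tool", "arguments": {"delta_rot": [[0,0,0],[0,0,0],[0,0,0],[0,0,0],[0,0,0]], "xyz": [[-0.7,0.9,0],[-0.7,0.9,0],[-0.7,0.9,0],[-0.7,0.9,0],[-0.7,0.9,0]], "jaw": [40,18,15,15,15]}}

```text
time_s: 2.32
eef_pos: [0.4544, -0.2851, 0.0394]
eef_rot: [0.599, 0.375, 0.6, -0.374]
ft_force: [0.7, -0.2, -0.1]
gripper_width: 0.0252
```

{"name": "servo_tool", "arguments": {"delta_rot": [[0,0,0],[0,0,0],[0,0,0]], "xyz": [[0,0,0],[0,0,0],[0,0,0]], "jaw": [15,15,15]}}

```text
time_s: 2.57
eef_pos: [0.4545, -0.2851, 0.0396]
eef_rot: [0.599, 0.375, 0.6, -0.374]
ft_force: [-1.3, 1.5, 5.3]
gripper_width: 0.0204
```

{"name": "servo_tool", "arguments": {"delta_rot": [[0,0,0],[0,0,0],[0,0,0],[0,0,0],[0,0,0]], "xyz": [[0,0,15],[0,0,40],[0,0,70],[5,20,100],[15,50,120]], "jaw": [15,15,15,15,15]}}

```text
time_s: 2.98
eef_pos: [0.4688, -0.2373, 0.1619]
eef_rot: [0.599, 0.377, 0.599, -0.376]
ft_force: [1.6, -0.0, -0.7]
gripper_width: 0.0206
```

{"name": "servo_tool", "arguments": {"delta_rot": [[0,0,0],[0,0,0],[0,0,0],[0,0,0],[0,0,0]], "xyz": [[11,36,0],[22,72,0],[33,108,0],[45,144,0],[56,180,0]], "jaw": [15,15,15,15,15]}}

```text
time_s: 3.4
eef_pos: [0.525, -0.0554, 0.1619]
eef_rot: [0.599, 0.377, 0.599, -0.376]
ft_force: [1.1, 0.7, -1.5]
gripper_width: 0.0205
```

```bash
python3 - <<'E'
from h import *
c=robot.read_camera("side");im=c["img"][:,:,::-1]
cv2.imwrite("pics/side_2.png",im)
o=robot.get_obs();print(o["eef_pos"],o["qpos"])
E
```

```text
[ 0.52709852 -0.04720343  0.1620078 ] [ 0.08009347  0.49511957 -0.13393387  1.93204599  0.09005115  0.71811957
 -1.22067317]
```

View pics/side_2.png

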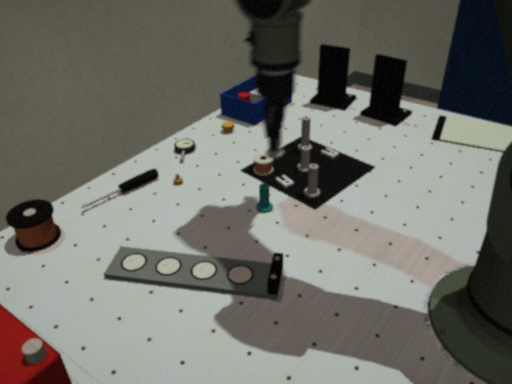

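Post D is in the gripper, visible at about (273,150), and its spot on the pad at (349,163) is empty. On to mark 4.

{"name": "servo_tool", "arguments": {"delta_rot": [[0,0,0],[0,0,0],[0,0,0],[0,0,0],[0,0,0]], "xyz": [[11,36,0],[22,72,0],[33,108,0],[45,144,0],[56,180,0]], "jaw": [15,15,15,15,15]}}

```text
time_s: 3.87
eef_pos: [0.5833, 0.1346, 0.1619]
eef_rot: [0.6, 0.376, 0.6, -0.372]
ft_force: [-0.2, -0.2, -1.6]
gripper_width: 0.0207
```

{"name": "servo_tool", "arguments": {"delta_rot": [[0,0,0],[0,0,0],[0,0,0],[0,0,0],[0,0,0]], "xyz": [[11,36,0],[22,72,0],[32,103,0],[39,125,0],[43,137,0]], "jaw": [15,15,15,15,15]}}

```text
time_s: 4.28
eef_pos: [0.626, 0.2751, 0.1613]
eef_rot: [0.6, 0.375, 0.601, -0.371]
ft_force: [-0.5, 0.2, -1.8]
gripper_width: 0.0206
```

{"name": "servo_tool", "arguments": {"delta_rot": [[0,0,0],[0,0,0],[0,0,0],[0,0,0],[0,0,0]], "xyz": [[0,-5,-25],[0,-5,-50],[0,-5,-75],[0,-5,-92],[0,-5,-100]], "jaw": [15,15,15,15,15]}}

```text
time_s: 4.7
eef_pos: [0.6248, 0.2692, 0.0583]
eef_rot: [0.599, 0.374, 0.602, -0.372]
ft_force: [-0.3, -0.7, -1.4]
gripper_width: 0.0201
```

{"name": "servo_tool", "arguments": {"delta_rot": [[0,0,0],[0,0,0],[0,0,0]], "xyz": [[0,0,0],[0,0,0],[0,0,0]], "jaw": [15,15,15]}}

```text
time_s: 4.95
eef_pos: [0.6253, 0.2694, 0.0594]
eef_rot: [0.599, 0.374, 0.602, -0.372]
ft_force: [-0.4, -0.0, -0.3]
gripper_width: 0.0202
```

```bash
cat > look.py <<'E'
import sys
from h import *
p=[float(x) for x in sys.argv[2:5]];tag=sys.argv[1]
o=robot.get_obs();
x,y,z,w=0,0,0,0
from scipy.spatial.transform import Rotation as Ro
q=o["eef_rot"];R=Ro.from_quat([q[1],q[2],q[3],q[0]]).as_matrix()
print(np.round(o["eef_pos"],4),"xaxis",np.round(R[:,0],4),"F",np.round(o["ft_force"],1),o["gripper_width"],o["time_s"])
ims=[]
for n in("side","top"):
    c=robot.read_camera(n);im=c["img"][:,:,::-1]
    u,v=proj(c,p).astype(int);u=min(max(u,40),472);v=min(max(v,45),339)
    ims.append(cv2.resize(im[v-45:v+45,u-40:u+40],None,fx=5,fy=5,interpolation=cv2.INTER_CUBIC))
cv2.imwrite(f"pics/{tag}.png",np.hstack(ims))
E
python3 look.py d1 .626 .27 .03
```

```text
[0.6253 0.2694 0.0594] xaxis [-0.0013  0.0042 -1.    ] F [-0.4 -0.  -0.3] 0.020177807107957153 4.95
```

View pics/d1.png

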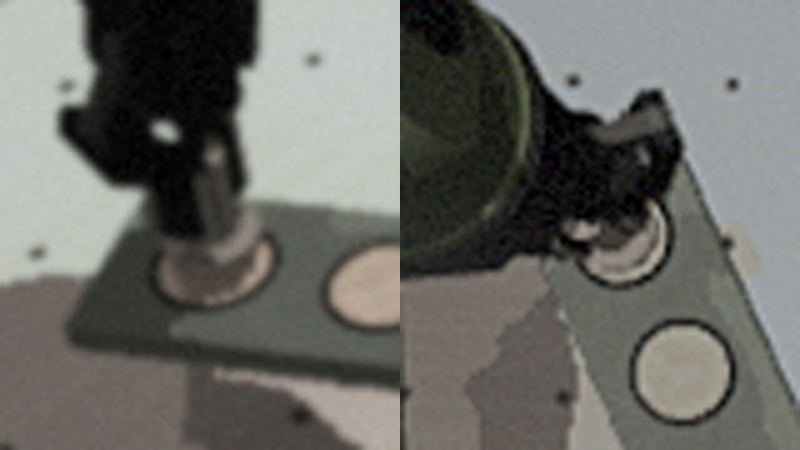

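Post D hangs over mark 4, roughly centred, with its bottom about 10 mm above the rail.

{"name": "servo_tool", "arguments": {"delta_rot": [[0,0,0],[0,0,0],[0,0,0],[0,0,0],[0,0,0]], "xyz": [[0.8,0.6,-3],[0.8,0.6,-6],[0.8,0.6,-8],[0.8,0.6,-9],[0.8,0.6,-9]], "jaw": [15,15,15,15,15]}}

```text
time_s: 5.47
eef_pos: [0.626, 0.27, 0.0503]
eef_rot: [0.599, 0.374, 0.602, -0.372]
ft_force: [-0.5, 0.2, -1.7]
gripper_width: 0.0204
```

{"name": "servo_tool", "arguments": {"delta_rot": [[0,0,0],[0,0,0],[0,0,0],[0,0,0]], "xyz": [[0,0,-0.5],[0,0,-1],[0,0,-1.5],[0,0,-1.5]], "jaw": [15,15,15,15]}}

```text
time_s: 5.8
eef_pos: [0.626, 0.27, 0.0488]
eef_rot: [0.599, 0.374, 0.602, -0.372]
ft_force: [0.6, 0.2, -1.4]
gripper_width: 0.0204
```

{"name": "servo_tool", "arguments": {"delta_rot": [[0,0,0],[0,0,0],[0,0,0],[0,0,0]], "xyz": [[0,0,-0.3],[0,0,-0.6],[0,0,-0.8],[0,0,-0.8]], "jaw": [15,15,15,15]}}

```text
time_s: 6.13
eef_pos: [0.6261, 0.27, 0.0486]
eef_rot: [0.6, 0.374, 0.602, -0.372]
ft_force: [-4.5, -0.7, 8.4]
gripper_width: 0.0203
```

Contact came at TCP z 0.0486, as predicted. Releasing.

{"name": "servo_tool", "arguments": {"delta_rot": [[0,0,0],[0,0,0],[0,0,0],[0,0,0],[0,0,0]], "xyz": [[0,0,0],[0,0,0],[0,0,0],[0,0,0],[0,0,0]], "jaw": [24,40,60,70,70]}}

```text
time_s: 6.55
eef_pos: [0.6261, 0.27, 0.0486]
eef_rot: [0.6, 0.374, 0.602, -0.372]
ft_force: [1.1, 0.7, -0.1]
gripper_width: 0.07
```

{"name": "servo_tool", "arguments": {"delta_rot": [[0,0,0],[0,0,0],[0,0,0],[0,0,0],[0,0,0]], "xyz": [[0,0,20],[0,0,50],[0,0,90],[-2,-20,120],[-10,-50,130]], "jaw": [85,85,85,85,85]}}

```text
time_s: 6.97
eef_pos: [0.6176, 0.2231, 0.1832]
eef_rot: [0.601, 0.375, 0.601, -0.369]
ft_force: [0.8, -1.2, 0.6]
gripper_width: 0.0849
```

{"name": "servo_tool", "arguments": {"delta_rot": [[0,0,0],[0,0,0],[0,0,0],[0,0,0],[0,0,0]], "xyz": [[-6,-38,0],[-12,-76,0],[-18,-115,0],[-24,-155,0],[-30,-195,0]], "jaw": [85,85,85,85,85]}}

```text
time_s: 7.38
eef_pos: [0.587, 0.0263, 0.1833]
eef_rot: [0.601, 0.375, 0.601, -0.369]
ft_force: [0.7, 0.1, -0.2]
gripper_width: 0.085
```

```bash
python3 look.py d2 .626 .27 .03
```

```text
[0.587  0.0263 0.1833] xaxis [ 0.0049  0.0081 -1.    ] F [ 0.7  0.1 -0.2] 0.08501088294688736 7.3833
```

View pics/d2.png

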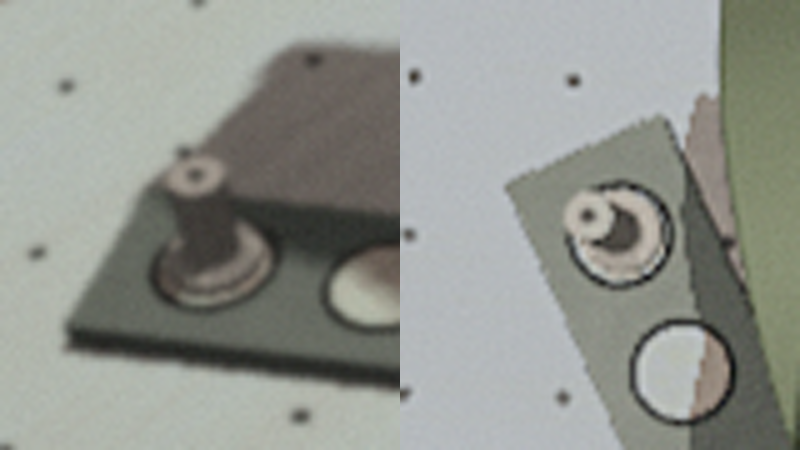

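```bash
python3 - <<'E'
from h import *
P=[.626,.27,.03]
for n,(U,V) in dict(side=(195,174),top=(587-400,216)).items():
    c=robot.read_camera(n);u,v=proj(c,P).astype(int)
    a=((U+.5)/5-.5+u-40,(V+.5)/5-.5+v-45)
    print(n,u,v,np.round(onz(c,*a,.057),4))
E
```

```text
side 131 254 [0.6267 0.2687 0.057 ]
top 135 142 [0.627  0.2693 0.057 ]
```

D stands within about 1 mm of the centre of mark 4. Now C.

{"name": "servo_tool", "arguments": {"delta_rot": [[-0.008,0.005,0],[-0.008,0.005,0],[-0.008,0.005,0],[-0.008,0.005,0],[-0.008,0.005,0]], "xyz": [[-8,-40,0],[-16,-80,0],[-24,-120,-5],[-32,-160,-10],[-39,-197,-20]], "jaw": [85,85,85,85,85]}}

```text
time_s: 8.0
eef_pos: [0.5491, -0.1707, 0.1639]
eef_rot: [0.602, 0.373, 0.601, -0.372]
ft_force: [0.2, -0.3, -0.6]
gripper_width: 0.0851
```

{"name": "servo_tool", "arguments": {"delta_rot": [[0,0,0],[0,0,0],[0,0,0],[0,0,0],[0,0,0]], "xyz": [[-5,-25,-15],[-8,-40,-30],[-8.5,-43,-33],[-8.5,-43,-33],[-8.5,-43,-33]], "jaw": [85,85,85,85,85]}}

```text
time_s: 8.42
eef_pos: [0.5415, -0.2119, 0.1312]
eef_rot: [0.602, 0.372, 0.601, -0.371]
ft_force: [1.4, 0.5, 0.9]
gripper_width: 0.085
```

{"name": "servo_tool", "arguments": {"delta_rot": [[0,0,0],[0,0,0],[0,0,0],[0,0,0],[0,0,0]], "xyz": [[-2,-6,-20],[-2,-6,-45],[-2,-6,-70],[-2,-6,-83],[-2,-6,-88]], "jaw": [85,85,85,85,85]}}

```text
time_s: 8.83
eef_pos: [0.5396, -0.2161, 0.0419]
eef_rot: [0.602, 0.372, 0.602, -0.37]
ft_force: [0.4, -0.3, 0.1]
gripper_width: 0.085
```

{"name": "servo_tool", "arguments": {"delta_rot": [[0,0,0],[0,0,0]], "xyz": [[0,0,0],[0,0,0]], "jaw": [85,85]}}

```text
time_s: 9.0
eef_pos: [0.5405, -0.2152, 0.0428]
eef_rot: [0.602, 0.372, 0.602, -0.37]
ft_force: [0.2, 0.7, -0.3]
gripper_width: 0.085
```

{"name": "servo_tool", "arguments": {"delta_rot": [[0,0,0],[0,0,0],[0,0,0],[0,0,0],[0,0,0]], "xyz": [[-1,-2.7,0],[-1,-2.7,0],[-1,-2.7,0],[-1,-2.7,0],[-1,-2.7,0]], "jaw": [80,60,40,30,25]}}

```text
time_s: 9.42
eef_pos: [0.5396, -0.2181, 0.0431]
eef_rot: [0.602, 0.372, 0.602, -0.37]
ft_force: [0.6, 0.0, -1.0]
gripper_width: 0.0322
```

{"name": "servo_tool", "arguments": {"delta_rot": [[0,0,0],[0,0,0],[0,0,0],[0,0,0],[0,0,0]], "xyz": [[0,0,0],[0,0,0],[0,0,0],[0,0,0],[0,0,0]], "jaw": [18,15,15,15,15]}}

```text
time_s: 9.83
eef_pos: [0.5396, -0.218, 0.0433]
eef_rot: [0.602, 0.372, 0.602, -0.37]
ft_force: [-1.4, 0.9, 5.9]
gripper_width: 0.0206
```

{"name": "servo_tool", "arguments": {"delta_rot": [[0,0,0],[0,0,0],[0,0,0],[0,0,0],[0,0,0]], "xyz": [[0,0,15],[0,0,40],[0,0,70],[1,10,100],[3,35,120]], "jaw": [15,15,15,15,15]}}

```text
time_s: 10.25
eef_pos: [0.5424, -0.186, 0.1657]
eef_rot: [0.602, 0.373, 0.6, -0.372]
ft_force: [0.8, -0.6, -2.7]
gripper_width: 0.0208
```

{"name": "servo_tool", "arguments": {"delta_rot": [[0,0,0],[0,0,0],[0,0,0],[0,0,0],[0,0,0]], "xyz": [[2,38,0],[4,76,0],[6,114,0],[8,152,0],[10,190,0]], "jaw": [15,15,15,15,15]}}

```text
time_s: 10.67
eef_pos: [0.5521, 0.0057, 0.1656]
eef_rot: [0.602, 0.373, 0.6, -0.372]
ft_force: [1.6, -0.8, -1.8]
gripper_width: 0.0206
```

{"name": "servo_tool", "arguments": {"delta_rot": [[0,0,0],[0,0,0],[0,0,0],[0,0,0],[0,0,0]], "xyz": [[2,38,0],[4,76,0],[6,114,0],[8,150,0],[9,178,0]], "jaw": [15,15,15,15,15]}}

```text
time_s: 11.08
eef_pos: [0.5605, 0.1871, 0.1655]
eef_rot: [0.602, 0.372, 0.601, -0.371]
ft_force: [0.5, 0.5, -2.3]
gripper_width: 0.0207
```

{"name": "servo_tool", "arguments": {"delta_rot": [[0,0,0],[0,0,0],[0,0,0],[0,0,0],[0,0,0]], "xyz": [[2,28,0],[2.6,45,-10],[2.6,51,-30],[2.6,52,-55],[2.6,52,-75]], "jaw": [15,15,15,15,15]}}

```text
time_s: 11.5
eef_pos: [0.5625, 0.2398, 0.0889]
eef_rot: [0.602, 0.372, 0.601, -0.371]
ft_force: [1.0, 0.1, -1.7]
gripper_width: 0.0204
```

{"name": "servo_tool", "arguments": {"delta_rot": [[0,0,0],[0,0,0],[0,0,0]], "xyz": [[0,0,-12],[0,0,-18],[0,0,-20]], "jaw": [15,15,15]}}

```text
time_s: 11.75
eef_pos: [0.5622, 0.2396, 0.068]
eef_rot: [0.602, 0.371, 0.602, -0.371]
ft_force: [0.4, 0.3, -2.0]
gripper_width: 0.0208
```

```bash
python3 look.py c1 .5631 .2391 .03
```

```text
[0.5622 0.2396 0.068 ] xaxis [ 9.e-04 -2.e-04 -1.e+00] F [ 0.4  0.3 -2. ] 0.020750432597229196 11.75
```

View pics/c1.png

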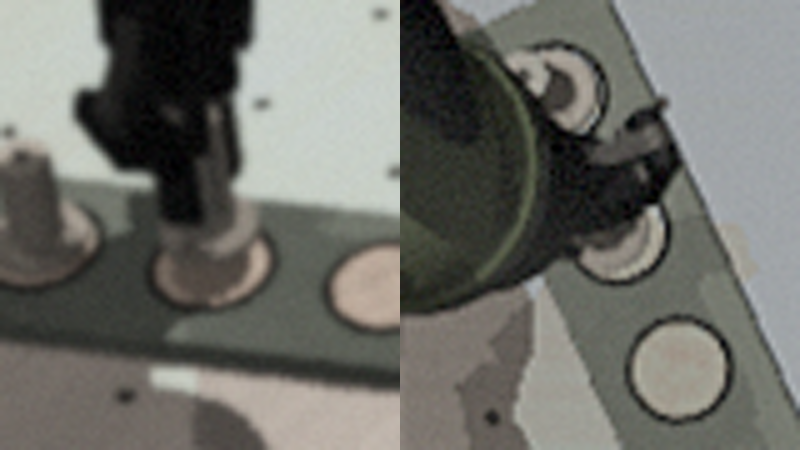

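Post C hangs over mark 3, and D still stands to its left. Lowering about 15.7 mm, with a small xy trim.

{"name": "servo_tool", "arguments": {"delta_rot": [[0,0,0],[0,0,0],[0,0,0],[0,0,0],[0,0,0]], "xyz": [[0.9,-0.5,-5],[0.9,-0.5,-9],[0.9,-0.5,-12],[0.9,-0.5,-14],[0.9,-0.5,-14.5]], "jaw": [15,15,15,15,15]}}

```text
time_s: 12.27
eef_pos: [0.5636, 0.2392, 0.0545]
eef_rot: [0.602, 0.372, 0.601, -0.371]
ft_force: [0.1, -0.9, -2.0]
gripper_width: 0.0211
```

{"name": "servo_tool", "arguments": {"delta_rot": [[0,0,0],[0,0,0],[0,0,0],[0,0,0],[0,0,0]], "xyz": [[0,0,-0.5],[0,0,-1],[0,0,-1.5],[0,0,-2],[0,0,-2]], "jaw": [15,15,15,15,15]}}

```text
time_s: 12.68
eef_pos: [0.5636, 0.2392, 0.0525]
eef_rot: [0.602, 0.372, 0.601, -0.371]
ft_force: [0.9, -0.1, -1.6]
gripper_width: 0.0206
```

{"name": "servo_tool", "arguments": {"delta_rot": [[0,0,0],[0,0,0],[0,0,0],[0,0,0]], "xyz": [[-0.3,0,-0.3],[-0.3,0,-0.6],[-0.3,0,-0.8],[-0.3,0,-0.8]], "jaw": [15,15,15,15]}}

```text
time_s: 13.02
eef_pos: [0.5635, 0.2392, 0.0523]
eef_rot: [0.603, 0.372, 0.601, -0.371]
ft_force: [-2.9, -1.5, 8.7]
gripper_width: 0.0203
```

{"name": "servo_tool", "arguments": {"delta_rot": [[0,0,0],[0,0,0],[0,0,0],[0,0,0],[0,0,0]], "xyz": [[0,0,0],[0,0,0],[0,0,0],[0,0,0],[0,0,0]], "jaw": [24,40,60,70,70]}}

```text
time_s: 13.43
eef_pos: [0.5635, 0.2392, 0.0523]
eef_rot: [0.603, 0.372, 0.601, -0.371]
ft_force: [0.0, 0.2, 0.1]
gripper_width: 0.0695
```

{"name": "servo_tool", "arguments": {"delta_rot": [[0,0,0],[0,0,0],[0,0,0],[0,0,0],[0,0,0]], "xyz": [[0,0,20],[0,0,50],[0,0,85],[-4,-15,115],[-14,-50,125]], "jaw": [85,85,85,85,85]}}

```text
time_s: 13.85
eef_pos: [0.5509, 0.1934, 0.1813]
eef_rot: [0.604, 0.373, 0.601, -0.367]
ft_force: [0.3, -0.1, 0.1]
gripper_width: 0.0849
```

{"name": "servo_tool", "arguments": {"delta_rot": [[0,0,0],[0,0,0],[0,0,0],[0,0,0],[0,0,0]], "xyz": [[-9,-38,0],[-18,-76,0],[-27,-114,0],[-36,-152,0],[-45,-190,0]], "jaw": [85,85,85,85,85]}}

```text
time_s: 14.27
eef_pos: [0.5052, 0.0018, 0.1814]
eef_rot: [0.604, 0.373, 0.601, -0.367]
ft_force: [1.0, -0.3, -0.8]
gripper_width: 0.0854
```

```bash
python3 look.py c2 .5631 .2391 .03
```

```text
[0.5052 0.0018 0.1814] xaxis [ 0.0084  0.0049 -1.    ] F [ 1.  -0.3 -0.8] 0.0853518759569239 14.2667
```

View pics/c2.png

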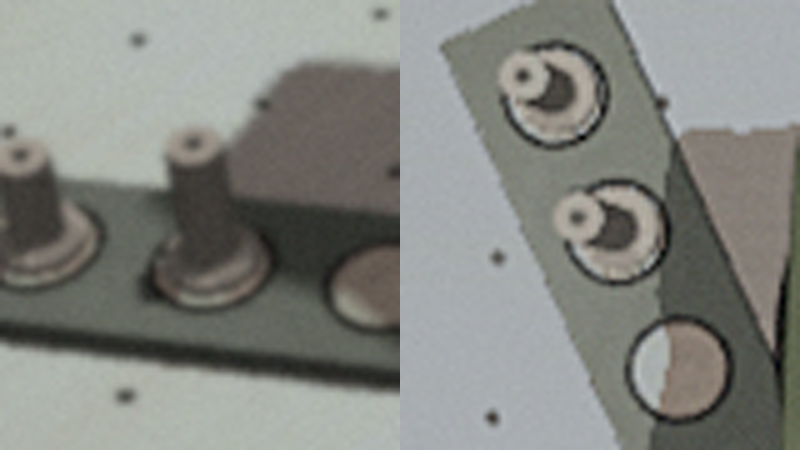

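```bash
cat > ev.py <<'E'
import sys
from h import *
P=[float(x) for x in sys.argv[1:4]];U=[float(x) for x in sys.argv[4:9]]
for n,(a,b) in dict(side=U[:2],top=(U[2]-400,U[3])).items():
    c=robot.read_camera(n);u,v=proj(c,P).astype(int)
    print(n,np.round(onz(c,(a+.5)/5-.5+u-40,(b+.5)/5-.5+v-45,U[4]),4))
E
python3 ev.py .5631 .2391 .03 193.5 144.5 577 217 .072
```

```text
side [0.5626 0.2383 0.072 ]
top [0.5645 0.2382 0.072 ]
```

{"name": "servo_tool", "arguments": {"delta_rot": [[-0.005,0.008,0],[-0.005,0.008,0],[-0.005,0.008,0],[-0.005,0.008,0],[-0.005,0.008,0]], "xyz": [[-10,-38,0],[-20,-76,0],[-29,-110,-5],[-34,-130,-13],[-36,-137,-20]], "jaw": [85,85,85,85,85]}}

```text
time_s: 14.88
eef_pos: [0.4694, -0.1369, 0.1612]
eef_rot: [0.602, 0.371, 0.601, -0.371]
ft_force: [-0.0, 0.3, 0.0]
gripper_width: 0.0848
```

{"name": "servo_tool", "arguments": {"delta_rot": [[0,0,0],[0,0,0],[0,0,0],[0,0,0],[0,0,0]], "xyz": [[-0.5,2,-25],[-0.5,2,-55],[-0.5,2,-85],[-0.5,2,-103],[-0.5,2,-109]], "jaw": [85,85,85,85,85]}}

```text
time_s: 15.3
eef_pos: [0.4683, -0.1329, 0.0495]
eef_rot: [0.601, 0.37, 0.603, -0.371]
ft_force: [0.1, -0.1, -0.5]
gripper_width: 0.0848
```

{"name": "servo_tool", "arguments": {"delta_rot": [[0,0,0],[0,0,0]], "xyz": [[0,0,0],[0,0,0]], "jaw": [85,85]}}

```text
time_s: 15.47
eef_pos: [0.4688, -0.1317, 0.0497]
eef_rot: [0.601, 0.37, 0.604, -0.37]
ft_force: [0.2, 1.2, -0.4]
gripper_width: 0.0849
```

{"name": "servo_tool", "arguments": {"delta_rot": [[0,0,0],[0,0,0],[0,0,0],[0,0,0],[0,0,0]], "xyz": [[0,-3.2,1],[0,-3.2,1],[0,-3.2,1],[0,-3.2,1],[0,-3.2,1]], "jaw": [80,60,40,30,25]}}

```text
time_s: 15.88
eef_pos: [0.469, -0.135, 0.0511]
eef_rot: [0.602, 0.37, 0.603, -0.37]
ft_force: [0.0, 0.3, 0.1]
gripper_width: 0.0323
```

{"name": "servo_tool", "arguments": {"delta_rot": [[0,0,0],[0,0,0],[0,0,0],[0,0,0],[0,0,0]], "xyz": [[0,0,0],[0,0,0],[0,0,0],[0,0,0],[0,0,0]], "jaw": [18,15,15,15,15]}}

```text
time_s: 16.3
eef_pos: [0.4691, -0.1351, 0.0513]
eef_rot: [0.602, 0.37, 0.603, -0.37]
ft_force: [-0.6, 1.3, 6.4]
gripper_width: 0.0206
```

```bash
python3 look.py b0 .469 -.135 .04
```

```text
[ 0.4691 -0.1351  0.0513] xaxis [-2.1e-03  9.0e-04 -1.0e+00] F [-0.6  1.3  6.4] 0.02056417024242093 16.3
```

{"name": "servo_tool", "arguments": {"delta_rot": [[0,0,0],[0,0,0],[0,0,0],[0,0,0],[0,0,0]], "xyz": [[0,0,15],[0,0,40],[0,0,70],[1,10,100],[3,35,120]], "jaw": [15,15,15,15,15]}}

```text
time_s: 16.82
eef_pos: [0.472, -0.1024, 0.1735]
eef_rot: [0.602, 0.371, 0.602, -0.372]
ft_force: [0.5, -0.7, -2.8]
gripper_width: 0.0209
```

{"name": "servo_tool", "arguments": {"delta_rot": [[0,0,0],[0,0,0],[0,0,0],[0,0,0],[0,0,0]], "xyz": [[3,38,0],[6,76,0],[9,114,0],[13,152,0],[17,190,0]], "jaw": [15,15,15,15,15]}}

```text
time_s: 17.23
eef_pos: [0.4887, 0.0893, 0.1735]
eef_rot: [0.602, 0.371, 0.602, -0.372]
ft_force: [1.7, -0.1, -2.0]
gripper_width: 0.0206
```

{"name": "servo_tool", "arguments": {"delta_rot": [[0,0,0],[0,0,0],[0,0,0],[0,0,0],[0,0,0]], "xyz": [[4,36,0],[8,72,0],[10.5,100,0],[11.4,114,-15],[11.4,119,-40]], "jaw": [15,15,15,15,15]}}

```text
time_s: 17.65
eef_pos: [0.5008, 0.2121, 0.1345]
eef_rot: [0.603, 0.372, 0.602, -0.369]
ft_force: [0.7, -0.4, -2.7]
gripper_width: 0.0205
```

{"name": "servo_tool", "arguments": {"delta_rot": [[0,0,0],[0,0,0],[0,0,0],[0,0,0],[0,0,0]], "xyz": [[0,0,-20],[0,0,-38],[0,0,-50],[0,0,-54],[0,0,-54]], "jaw": [15,15,15,15,15]}}

```text
time_s: 18.07
eef_pos: [0.5005, 0.2118, 0.0798]
eef_rot: [0.602, 0.371, 0.602, -0.37]
ft_force: [0.3, -0.3, -2.6]
gripper_width: 0.0206
```

```bash
python3 look.py b1 .5001 .2084 .03
```

```text
[0.5005 0.2118 0.0798] xaxis [ 0.0011  0.0015 -1.    ] F [ 0.3 -0.3 -2.6] 0.020640182425148892 18.0667
```

View pics/b1.png

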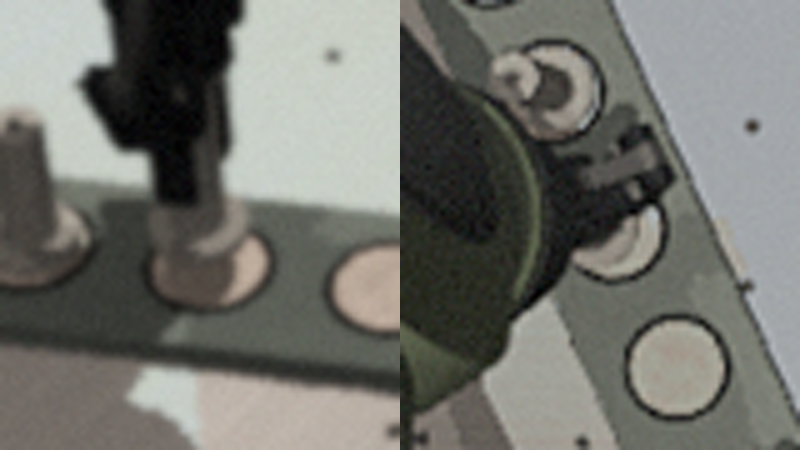

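Post B is held over mark 2, 3.4 mm off in y. I correct that and lower about 19.5 mm.

{"name": "servo_tool", "arguments": {"delta_rot": [[0,0,0],[0,0,0],[0,0,0],[0,0,0],[0,0,0]], "xyz": [[-0.4,-3.2,-4],[-0.4,-3.2,-9],[-0.4,-3.2,-14],[-0.4,-3.2,-17],[-0.4,-3.2,-18]], "jaw": [15,15,15,15,15]}}

```text
time_s: 18.58
eef_pos: [0.5006, 0.2088, 0.0626]
eef_rot: [0.603, 0.372, 0.602, -0.369]
ft_force: [0.4, -0.5, -2.3]
gripper_width: 0.0204
```

{"name": "servo_tool", "arguments": {"delta_rot": [[0,0,0],[0,0,0],[0,0,0],[0,0,0]], "xyz": [[0,0,-0.3],[0,0,-0.5],[0,0,-0.7],[0,0,-0.7]], "jaw": [15,15,15,15]}}

```text
time_s: 18.92
eef_pos: [0.5006, 0.2089, 0.062]
eef_rot: [0.603, 0.372, 0.602, -0.369]
ft_force: [-0.4, -0.0, -2.7]
gripper_width: 0.0208
```

{"name": "servo_tool", "arguments": {"delta_rot": [[0,0,0],[0,0,0],[0,0,0],[0,0,0],[0,0,0]], "xyz": [[-0.4,-0.3,-0.6],[-0.4,-0.3,-1.2],[-0.4,-0.3,-1.7],[-0.4,-0.3,-2.2],[-0.4,-0.3,-2.2]], "jaw": [15,15,15,15,15]}}

```text
time_s: 19.33
eef_pos: [0.5004, 0.2087, 0.0603]
eef_rot: [0.603, 0.372, 0.602, -0.369]
ft_force: [-2.2, -0.3, 7.8]
gripper_width: 0.0205
```

{"name": "servo_tool", "arguments": {"delta_rot": [[0,0,0],[0,0,0],[0,0,0],[0,0,0],[0,0,0]], "xyz": [[0,0,0],[0,0,0],[0,0,0],[0,0,0],[0,0,0]], "jaw": [24,40,60,70,70]}}

```text
time_s: 19.75
eef_pos: [0.5004, 0.2087, 0.0602]
eef_rot: [0.603, 0.372, 0.602, -0.369]
ft_force: [0.5, -0.2, -0.1]
gripper_width: 0.0696
```

{"name": "servo_tool", "arguments": {"delta_rot": [[0,0,0],[0,0,0],[0,0,0],[0,0,0],[0,0,0]], "xyz": [[0,0,20],[0,0,50],[0,0,85],[2,-15,115],[8,-50,125]], "jaw": [85,85,85,85,85]}}

```text
time_s: 20.17
eef_pos: [0.509, 0.1627, 0.1893]
eef_rot: [0.604, 0.372, 0.602, -0.366]
ft_force: [1.3, 0.5, 0.8]
gripper_width: 0.085
```

{"name": "servo_tool", "arguments": {"delta_rot": [[0,0,0],[0,0,0],[0,0,0],[0,0,0],[0,0,0]], "xyz": [[7,-38,0],[14,-76,0],[21,-114,0],[28,-152,0],[35,-190,0]], "jaw": [85,85,85,85,85]}}

```text
time_s: 20.58
eef_pos: [0.544, -0.0293, 0.1894]
eef_rot: [0.604, 0.372, 0.602, -0.365]
ft_force: [1.3, 1.0, 0.2]
gripper_width: 0.0853
```

```bash
python3 look.py b2 .5001 .2084 .03
```

```text
[ 0.544  -0.0293  0.1894] xaxis [ 0.0078  0.0063 -0.9999] F [1.3 1.  0.2] 0.08532589332229511 20.5833
```

View pics/b2.png

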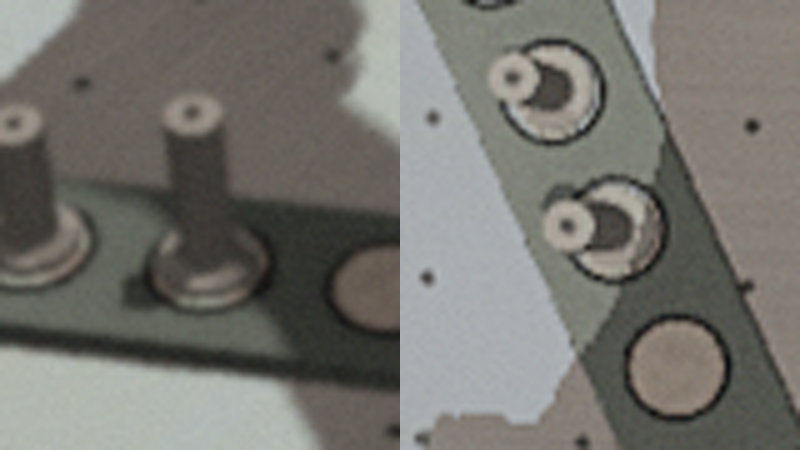

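B stands on mark 2. Now A.

{"name": "servo_tool", "arguments": {"delta_rot": [[-0.006,0.008,0],[-0.006,0.008,0],[-0.006,0.008,0],[-0.006,0.008,0],[-0.006,0.008,0]], "xyz": [[7,-38,0],[14,-76,0],[21,-114,0],[28,-152,0],[34,-190,0]], "jaw": [85,85,85,85,85]}}

```text
time_s: 21.1
eef_pos: [0.5784, -0.2258, 0.1892]
eef_rot: [0.602, 0.371, 0.601, -0.372]
ft_force: [0.3, 0.8, 0.1]
gripper_width: 0.0849
```

{"name": "servo_tool", "arguments": {"delta_rot": [[0,0,0],[0,0,0],[0,0,0],[0,0,0],[0,0,0]], "xyz": [[6,-36,0],[11,-64,0],[13,-79,-10],[13,-83,-20],[13,-83,-25]], "jaw": [85,85,85,85,85]}}

```text
time_s: 21.52
eef_pos: [0.5906, -0.3088, 0.1621]
eef_rot: [0.601, 0.371, 0.602, -0.372]
ft_force: [0.3, 0.5, -1.2]
gripper_width: 0.0851
```

{"name": "servo_tool", "arguments": {"delta_rot": [[0,0,0],[0,0,0],[0,0,0],[0,0,0],[0,0,0]], "xyz": [[0.7,3.5,-15],[0.7,3.5,-42],[0.7,3.5,-72],[0.7,3.5,-93],[0.7,3.5,-100]], "jaw": [85,85,85,85,85]}}

```text
time_s: 21.93
eef_pos: [0.59, -0.3021, 0.0585]
eef_rot: [0.6, 0.37, 0.604, -0.372]
ft_force: [-0.2, -0.8, 0.0]
gripper_width: 0.0857
```

{"name": "servo_tool", "arguments": {"delta_rot": [[0,0,0],[0,0,0]], "xyz": [[0,0,0],[0,0,0]], "jaw": [85,85]}}

```text
time_s: 22.1
eef_pos: [0.5902, -0.3004, 0.0586]
eef_rot: [0.6, 0.37, 0.605, -0.371]
ft_force: [-0.1, 0.6, 0.3]
gripper_width: 0.0852
```

```bash
python3 look.py a0 .5912 -.3046 .05
```

```text
[ 0.5902 -0.3004  0.0586] xaxis [-0.0071  0.0027 -1.    ] F [-0.1  0.6  0.3] 0.08516252974719676 22.1
```

View pics/a0.png

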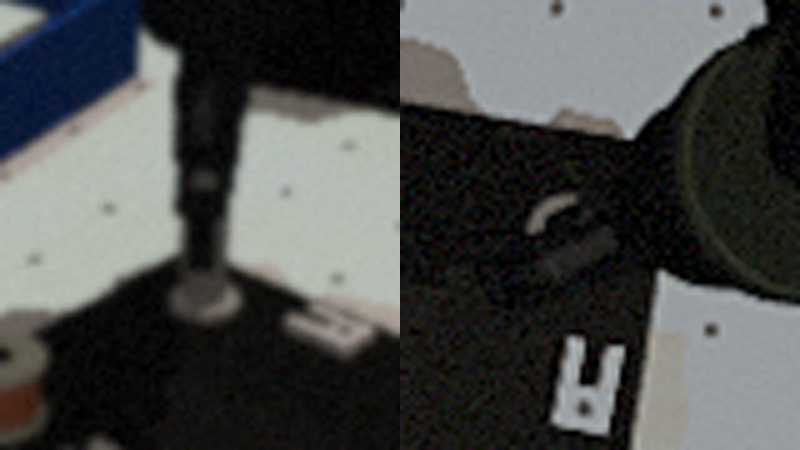

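The fingers straddle post A and its foot is clear in the side crop at (205,300). Trim, then close.

{"name": "servo_tool", "arguments": {"delta_rot": [[-0.003,-0.007,0],[-0.003,-0.007,0],[-0.003,-0.007,0],[-0.003,-0.007,0],[-0.003,-0.007,0]], "xyz": [[1,-4.2,2],[1,-4.2,2],[1,-4.2,2],[1,-4.2,2],[1,-4.2,2]], "jaw": [85,75,55,35,27]}}

```text
time_s: 22.62
eef_pos: [0.5918, -0.306, 0.0621]
eef_rot: [0.603, 0.371, 0.601, -0.371]
ft_force: [-0.3, 0.3, 0.2]
gripper_width: 0.0392
```

{"name": "servo_tool", "arguments": {"delta_rot": [[0,0,0],[0,0,0],[0,0,0],[0,0,0],[0,0,0]], "xyz": [[0,0,0],[0,0,0],[0,0,0],[0,0,0],[0,0,0]], "jaw": [18,15,15,15,15]}}

```text
time_s: 23.03
eef_pos: [0.5919, -0.3059, 0.0622]
eef_rot: [0.603, 0.371, 0.601, -0.371]
ft_force: [-0.2, 0.9, 3.3]
gripper_width: 0.0206
```

```bash
python3 look.py a1 .5912 -.3046 .05
```

```text
[ 0.5919 -0.3059  0.0622] xaxis [ 0.0024 -0.0018 -1.    ] F [-0.2  0.9  3.3] 0.02064623903575251 23.0333
```

{"name": "servo_tool", "arguments": {"delta_rot": [[0,0,0],[0,0,0],[0,0,0],[0,0,0],[0,0,0]], "xyz": [[0,0,15],[0,0,40],[0,0,70],[-3,10,100],[-11,35,120]], "jaw": [15,15,15,15,15]}}

```text
time_s: 23.55
eef_pos: [0.5812, -0.2739, 0.1856]
eef_rot: [0.604, 0.371, 0.599, -0.372]
ft_force: [0.2, 1.3, -2.0]
gripper_width: 0.0205
```

{"name": "servo_tool", "arguments": {"delta_rot": [[0,0,0],[0,0,0],[0,0,0],[0,0,0],[0,0,0]], "xyz": [[-11,36,0],[-23,72,0],[-34,108,0],[-46,144,0],[-58,180,0]], "jaw": [15,15,15,15,15]}}

```text
time_s: 23.97
eef_pos: [0.5223, -0.0925, 0.1866]
eef_rot: [0.604, 0.372, 0.599, -0.372]
ft_force: [2.1, 1.1, -3.4]
gripper_width: 0.0206
```

{"name": "servo_tool", "arguments": {"delta_rot": [[0,0,0],[0,0,0],[0,0,0],[0,0,0],[0,0,0]], "xyz": [[-11,36,0],[-23,72,0],[-34,108,0],[-46,144,0],[-58,180,0]], "jaw": [15,15,15,15,15]}}

```text
time_s: 24.38
eef_pos: [0.4636, 0.0889, 0.1876]
eef_rot: [0.604, 0.372, 0.598, -0.372]
ft_force: [1.3, 0.5, -2.8]
gripper_width: 0.0204
```

{"name": "servo_tool", "arguments": {"delta_rot": [[0,0,0],[0,0,0],[0,0,0],[0,0,0],[0,0,0]], "xyz": [[-10,34,0],[-19,63,0],[-25,82,-10],[-26.4,88,-25],[-26.4,88,-45]], "jaw": [15,15,15,15,15]}}

```text
time_s: 24.8
eef_pos: [0.4373, 0.1794, 0.1438]
eef_rot: [0.605, 0.372, 0.598, -0.37]
ft_force: [0.1, -0.8, -3.1]
gripper_width: 0.021
```

{"name": "servo_tool", "arguments": {"delta_rot": [[0,0,0],[0,0,0],[0,0,0],[0,0,0],[0,0,0]], "xyz": [[0,0,-20],[0,0,-38],[0,0,-48],[0,0,-51],[0,0,-51]], "jaw": [15,15,15,15,15]}}

```text
time_s: 25.22
eef_pos: [0.4372, 0.1792, 0.0928]
eef_rot: [0.605, 0.372, 0.599, -0.37]
ft_force: [-0.1, 0.1, -1.6]
gripper_width: 0.0209
```

```bash
python3 look.py a2 .4372 .1779 .03
```

```text
[0.4372 0.1792 0.0928] xaxis [ 0.0093 -0.0033 -1.    ] F [-0.1  0.1 -1.6] 0.020912357667877583 25.2167
```

View pics/a2.png

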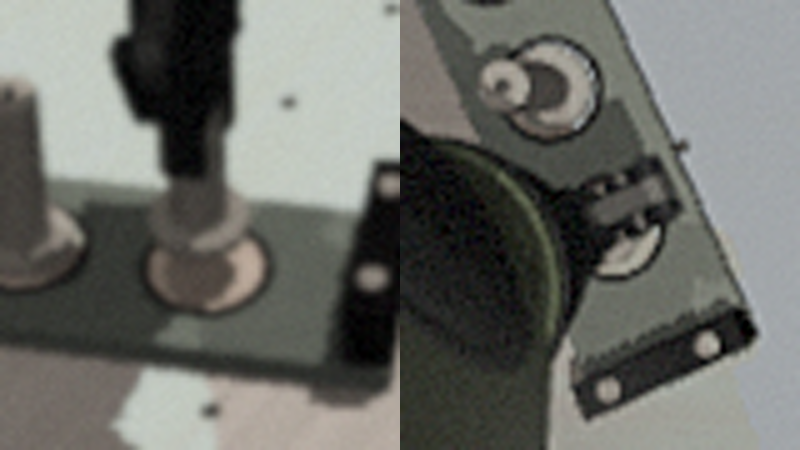

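Post A is held over mark 1 with a tilt of about 0.5°. I take that out and lower.

{"name": "servo_tool", "arguments": {"delta_rot": [[0.002,0.008,0],[0.002,0.008,0],[0.002,0.008,0],[0.002,0.008,0],[0.002,0.008,0]], "xyz": [[0,-1,-4],[0,-1,-9],[0,-1,-14],[0,-1,-18],[0,-1,-19.5]], "jaw": [15,15,15,15,15]}}

```text
time_s: 25.73
eef_pos: [0.4374, 0.1783, 0.0735]
eef_rot: [0.603, 0.371, 0.601, -0.371]
ft_force: [-0.8, 0.0, -2.4]
gripper_width: 0.0205
```

```bash
python3 look.py a3 .4372 .1779 .03
```

```text
[0.4374 0.1783 0.0735] xaxis [ 2.e-03 -8.e-04 -1.e+00] F [-0.8  0.  -2.4] 0.020471287579744753 25.7333
```

{"name": "servo_tool", "arguments": {"delta_rot": [[0,0,0],[0,0,0],[0,0,0],[0,0,0],[0,0,0]], "xyz": [[0,-0.3,-0.7],[0,-0.3,-1.3],[0,-0.3,-1.9],[0,-0.3,-2.4],[0,-0.3,-2.7]], "jaw": [15,15,15,15,15]}}

```text
time_s: 26.25
eef_pos: [0.4375, 0.1781, 0.0711]
eef_rot: [0.603, 0.371, 0.601, -0.371]
ft_force: [-1.0, 0.6, 5.8]
gripper_width: 0.0203
```

Contact at the predicted height. Releasing and retreating.

{"name": "servo_tool", "arguments": {"delta_rot": [[0,0,0],[0,0,0],[0,0,0],[0,0,0],[0,0,0]], "xyz": [[0,0,0],[0,0,0],[0,0,0],[0,0,0],[0,0,0]], "jaw": [24,40,60,70,70]}}

```text
time_s: 26.67
eef_pos: [0.4375, 0.1782, 0.0711]
eef_rot: [0.603, 0.371, 0.601, -0.371]
ft_force: [0.3, 0.1, 0.8]
gripper_width: 0.07
```

{"name": "servo_tool", "arguments": {"delta_rot": [[0,0,0],[0,0,0],[0,0,0],[0,0,0],[0,0,0]], "xyz": [[0,0,20],[0,0,50],[0,0,85],[2,-10,115],[10,-40,130]], "jaw": [85,85,85,85,85]}}

```text
time_s: 27.08
eef_pos: [0.4478, 0.1413, 0.2045]
eef_rot: [0.604, 0.371, 0.602, -0.368]
ft_force: [1.1, 0.5, 0.9]
gripper_width: 0.0849
```

{"name": "servo_tool", "arguments": {"delta_rot": [[0,0,0],[0,0,0],[0,0,0],[0,0,0],[0,0,0]], "xyz": [[7,-38,0],[14,-76,0],[21,-114,0],[28,-142,0],[32,-160,0]], "jaw": [85,85,85,85,85]}}

```text
time_s: 27.5
eef_pos: [0.48, -0.022, 0.2047]
eef_rot: [0.604, 0.372, 0.601, -0.369]
ft_force: [0.6, -0.2, 0.8]
gripper_width: 0.0851
```

```bash
python3 - <<'E'
from h import *
for n in("side","top"):
    c=robot.read_camera(n);im=c["img"][:,:,::-1];cv2.imwrite(f"pics/{n}_full.png",im)
    x0,y0,x1,y1=(95,190,295,310) if n=="side" else (105,115,215,270)
    cv2.imwrite(f"pics/{n}_fin.png",cv2.resize(im[y0:y1,x0:x1],None,fx=3.8,fy=3.8,interpolation=cv2.INTER_CUBIC))
print(robot.get_obs()["eef_pos"])
E
```

```text
[ 0.48003399 -0.02185431  0.20452028]
```

View pics/side_fin.png

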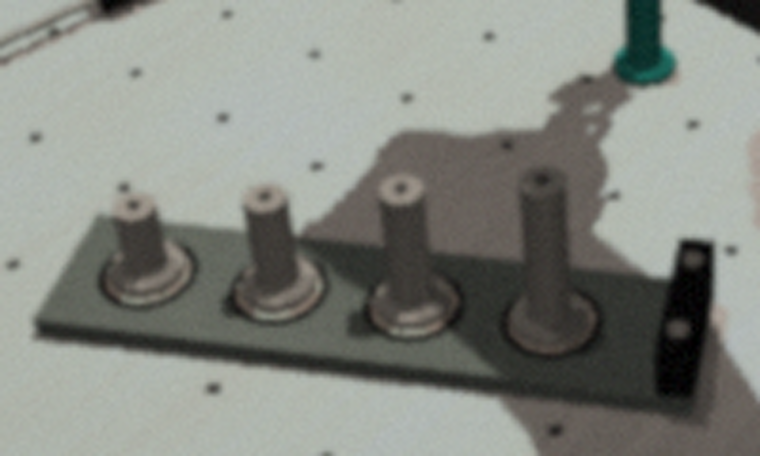

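View pics/top_fin.png

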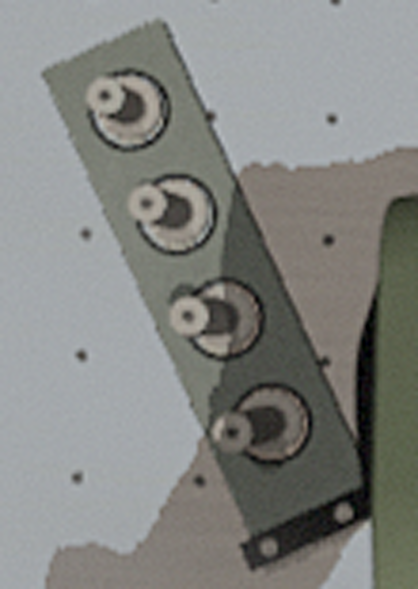

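View pics/side_full.png

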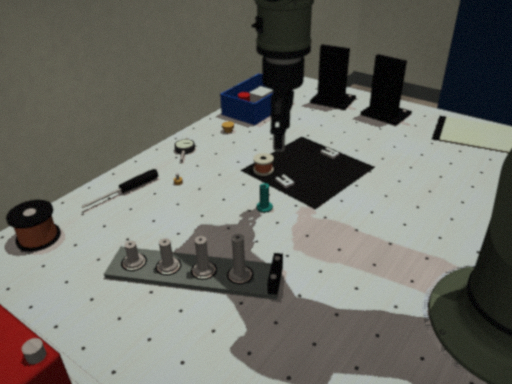

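All four posts stand on the marks, tallest next to the stop, and the coil is still at (263,164) in the side view. One numeric check of the centring from the top holes in both views.

```bash
python3 - <<'E'
from h import *
T=robot.read_camera("top");S=robot.read_camera("side");s=3.8
mk=dict(D=(.6261,.27),C=(.5631,.2391),B=(.5001,.2084),A=(.4372,.1779))
pt=dict(D=((133,204),(105,96),.057),C=((264,197),(148,204),.072),B=((400,188),(188,317),.087),A=((543,180),(232,432),.102))
for k,(a,b,z) in pt.items():
    p=onz(S,(a[0]+.5)/s-.5+95,(a[1]+.5)/s-.5+190,z)[:2];q=onz(T,(b[0]+.5)/s-.5+105,(b[1]+.5)/s-.5+115,z)[:2]
    print(k,"side err mm",np.round((p-mk[k])*1e3,1),"top err",np.round((q-mk[k])*1e3,1))
E
```

```text
D side err mm [ 0.7 -1.5] top err [ 0.7 -1.3]
C side err mm [-0.2 -0.7] top err [ 0.7 -2.1]
B side err mm [ 0.3 -0.6] top err [ 0.7 -0.4]
A side err mm [-0.2 -0. ] top err [ 2.3 -0. ]
```

```bash
python3 -c "
from rig import robot
print(robot.close_job(), robot.get_obs()['time_s'])"
```

```text
the job is handed in; nothing more can be done
the job is handed in; nothing more can be done
```

All four posts are standing on the rail in order of height: A (90 mm) on mark 1 next to the stop, B (75 mm) on mark 2, C (60 mm) on mark 3 and D (45 mm) on mark 4. Each was gripped, lowered until the wrist force showed contact, then released. The job was handed in at about 28 s, with the gripper well clear of everything.

- **Centring:** the final pictures show every post upright within its mark. The top-hole measurements put each within about 1–2 mm of its mark's centre. The two views differ most for A (2.3 mm off in the top view, 0.2 mm in the side view) and for C (2.2 mm against 0.7 mm). That is close to the 2 mm camera calibration, so I left them as they were.
- **Other objects:** in the final side view the coil and the turquoise post stand where they were at the start.
- **Forces:** the force readings at the end of each move stayed under about 10 N.
- **After hand-in:** I could not read the robot's state any more, so there is no check after that point.

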